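Unlock the sculptor's turntable and park its pin

ROBOT

A 7-joint arm with a two-finger parallel gripper is mounted at the origin on the work surface. World frame = base frame: x ahead of the robot, y to its left, z up, the work surface at z = 0. Lengths are in m, angles in rad, forces in N, time in s.
With the tool pointing down it reaches from about 0.4 to 0.9 m from the base axis. Payload 5.6 kg.
Tool frame: the origin (TCP) lies at the very end of the fingers, on their centre line; the grasp point (between the pads) lies 19 mm behind it; z points along the fingers, y is the line along which they close (so a half turn about z gives the same grasp; the last joint's range is limited). The gripper opens to 92 mm and grips with 3 to 60 N. Pads are 20 mm wide; open, the fingers measure 128 mm over their backs; the gripper's body (75 mm by 189 mm) begins 69 mm behind the grasp point.
Start: joints at [-1.18, 0.468, -0.012, 1.603, 0.006, 1.071, -0.056], TCP at [0.273, 0.59, 0.215] pointing down, gripper open.
Joint ranges: [-2.53, 2.53], [-0.31, 2.02], [-1.57, 1.55], [0.28, 2.44], [-1.29, 4.43], [0.15, 1.84], [-2.92, 2.92]. Speed limits (rad/s): [2.57, 2.57, 3.14, 3.14, 3.14, 3.14, 3.14].

INTERFACE

Orientations are given as a rotation vector (axis times angle).
In Python, from cell import ctrl, camrig, order gives the robot as it stands (ctrl), with the cameras (camrig) and the job (order).
- The arm moves only by the tool shift_gripper, called after "Emit:" in YAML: its name, and indented under it one key for each argument. Schema: {"type":"object","properties":{"increments":{"type":"array","items":{"type":"object","properties":{"aperture":{"type":"number"},"sx":{"type":"number"},"sy":{"type":"number"},"sz":{"type":"number"},"wx":{"type":"number"},"wy":{"type":"number"},"wz":{"type":"number"}},"additionalProperties":false,"required":["aperture"]},"minItems":1,"maxItems":20},"squeeze":{"type":"number"},"only":{"type":"string"},"quiet":{"type":"boolean"},"lines":{"type":"string"}},"required":["increments"],"additionalProperties":false}. increments is a list of rows, 1 to 20 of them, each an object with the fields aperture (the opening from 0.0 (shut) to 1.0 (fully open)), sx, sy, sz (the shift in shares of the most that a row can go, 1 being 62.5 mm), wx, wy, wz (a rotation vector in shares of pi rad (1.0 is pi rad)); a field left out counts as zero (the opening has to be given); each row shifts and turns the commanded pose from where the row before left it, along the tool's axes as they then stand; what a row does not reach is not made up. A row lasts 1/8 s, in which the tool goes at most 0.0625 m and 0.188 rad, less where a joint would pass 70% of its speed; a pose out of reach is approached as far as the arm can. The fingers move at their own pace and stop on an object; squeeze is the grip in N (left out, the last holds). Time passes only in rows, so rows that do not move let the fingers close. The tool returns the time, the measured TCP pose, the force, the opening and the grip force at its end. only (a regular expression) keeps the lines of the reply that match it, lines (a string "A,B") keeps lines A to B, and quiet returns only ok. A shift or turn number past 1, either way, is cut back to 1. Input that does not fit is refused with a message, and nothing moves.
- ctrl.get_state(): the state, without advancing time (a new reading comes with each control period).
- camrig.get_image(name): name is "scene" or "top"; returns the picture (384x512x3 uint8, blue, green, red); there is no depth.
- camrig.camera_params(name): a dict with "K" (3x3 intrinsics, pixels), "cam_to_world" (4x4, takes a point from camera to world coordinates). Camera axes: x right, y down, z forward; pixel columns grow to the right and rows downward; lengths in m; the calibration is good to about 2 mm. A picture is of the moment at which its call begins. camera_params takes no time and is no camera call.
- order.close_job(): hands the job in; it is judged then, once.
The state is a dict: "time_s": time; "q": joint angles; "dq": joint speeds; "joint_torque": joint torques, N m; "tcp_pos": TCP position; "orientation": TCP orientation; "wrist_force": force on the tool from outside, world axes, zero at the start; "torque": the same for the moment, N m; "width": opening from 0.0 (shut) to 1.0 (fully open); "grasp_force": force on a finger pad.
Only numpy, scipy, OpenCV 4.12 (cv2) and the standard library are available. Lean on these libraries where they do the work, as an engineer would, in place of code of your own. Each camera call takes 0.05 s, during which the arm holds its last target. There are 200 camera calls.

TASK

Draw the orange-knobbed locking pin up out of the turntable, so that the wheel with the clay fox is free to turn, and park the pin in the notch of the wooden pin rest, hanging upright with its flange flat on the rest's steel top. Lower it into place rather than dropping it, and leave the blue-knobbed spare pin standing where it is.

Things in the scene. Friction and masses are not known exactly. Their poses are not given: they have to be found in the camera images.
- lock_pin: The pin to move, about 150 g. From its tip up: steel shank 12 mm thick, 50 mm long; flange 46 mm wide, 6 mm thick; neck 14 mm thick; orange cylindrical knob 28 mm in diameter, 70 to 102 mm above the tip. Origin: centre of the lower tip; z towards the knob. It starts upright in the turntable's bore, its flange resting on the lug, tip 50 mm below bore, and slides freely.
- bore (a point): Centre of the 16 mm bore's mouth, on the flat lug (46 mm wide, top 80 mm above the bench) of an aluminium turntable wheel. z up; x points to the wheel's centre, 150 mm off. The wheel, radius 100 mm, is level with the lug and turns stiffly on a fixed grey base; on it a terracotta clay fox, 120 mm tall and 160 mm long (along y), no nearer than 120 mm to the bore's axis.
- notch (a point): Centre of the notch, level with the steel top (80 mm above the bench) of the pin rest, a fixed wooden block 100 by 100 mm. The straight notch, 26 mm wide and 68 mm deep, is open above and to the front (-x); it runs along x from 25 mm before this point to its closed end 25 mm behind it. z up. A pin lowered in hangs by its flange on the notch's edges, its tip 50 mm below this point.
- spare_pin: Spare pin to be left alone: same size and shape as the locking pin, but its knob is blue. Origin: centre of the lower tip; z towards the knob. It stands in a bored dark wood block 60 mm wide and 55 mm tall behind the pin rest, beside a white jar 75 mm tall and 60 mm wide; both are 100 mm or more from the notch point.

How it is judged:
By the outcome, as a careful person would: the job done as asked, in the order asked, and still so for the second after the job is handed in, with the robot touching nothing.
It also fails if it takes over 42 s, if anything falls off the work surface, if the arm or the gripper's body presses on something with over 40 N, if the wrist force passes 120 N, or if a joint passes its speed limit or range.

## Working session

There is one attempt and no reset: what is moved stays moved. The work goes in short steps, Python scripts to look and compute and a tool call to move; the robot and the scene stay as the last step left them, time stands still between calls to the robot, and variables do not carry over. Pictures are saved under pics/ and viewed, at most 10 in all, crops included, and the job is handed in when it is done.

```bash
ls; mkdir -p pics; python3 - <<'E'
from cell import ctrl, camrig, order
import cv2,numpy as np
for n in("scene","top"):
    im=camrig.get_image(n);cv2.imwrite(f"pics/{n}0.png",im)
    p=camrig.camera_params(n);print(n,np.round(p["K"],1).tolist(),np.round(p["cam_to_world"],3).tolist())
s=ctrl.get_state();print(s)
E
```

```text
cell.py
pics
scene [[390.5, 0.0, 259.3], [0.0, 390.5, 184.9], [0.0, 0.0, 1.0]] [[0.16, 0.862, -0.482, 0.964], [0.987, -0.135, 0.087, -0.075], [0.01, -0.489, -0.872, 0.772], [0.0, 0.0, 0.0, 1.0]]
top [[461.6, 0.0, 251.8], [0.0, 461.6, 185.4], [0.0, 0.0, 1.0]] [[-0.024, -0.995, 0.096, 0.483], [-1.0, 0.026, 0.015, -0.005], [-0.018, -0.095, -0.995, 1.12], [0.0, 0.0, 0.0, 1.0]]
{'time_s': 0.1, 'q': array([-1.17999367,  0.46828608, -0.01161666,  1.60348621,  0.00603878,
        1.07140868, -0.05632395]), 'dq': array([ 1.60207437e-03, -2.44792510e-03, -1.64233055e-03, -2.91716223e-03,
       -5.28803543e-04,  1.33076231e-03, -8.05987238e-05]), 'joint_torque': array([ 7.70778533e-04, -5.21639693e+01, -1.25708868e-02, -2.44362795e+01,
       -5.68558113e-02,  1.40629799e-02,  4.72263730e-05]), 'tcp_pos': array([0.27306145, 0.58930587, 0.21375635]), 'orientation': array([-6.76131390e-01, -3.06777059e+00,  2.42232389e-03]), 'wrist_force': array([-0.82633965,  0.66973543, -0.04733261]), 'torque': array([-0.03782622,  0.05428932,  0.03901613]), 'grasp_force': 0.0, 'width': 0.9983480832106415}
```

View pics/scene0.png

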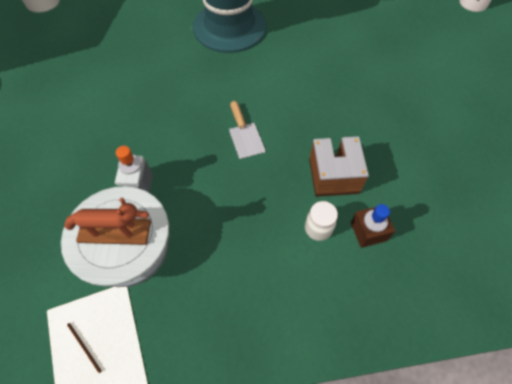

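View pics/top0.png

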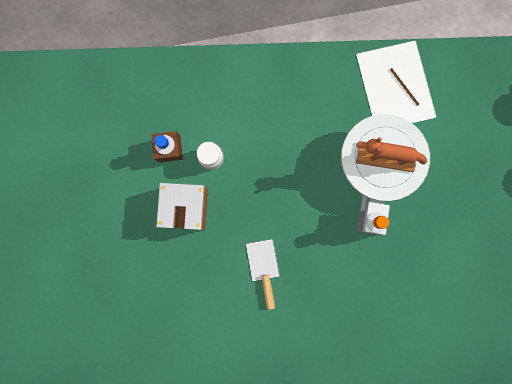

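The scene view shows the orange knob at about (125,155), beside the fox wheel. The rest is at (340,165) and the blue knob at (380,213). In the top view the orange knob is at (381,222), the rest at (182,207) with its notch at (180,216) opening downward (-x), the blue knob at (162,142), and the wheel at (386,157).

```bash
cat > h.py <<'E'
from cell import ctrl, camrig, order
import cv2,numpy as np
def ray(n,uv):
    p=camrig.camera_params(n);T=np.array(p["cam_to_world"]);K=np.array(p["K"])
    return T[:3,3],T[:3,:3]@np.linalg.solve(K,[*uv,1.])
def plane(n,uv,z):
    o,d=ray(n,uv);return o+d*(z-o[2])/d[2]
def tri(a,b):
    (o,d),(p,e)=ray("top",a),ray("scene",b)
    s=np.linalg.lstsq(np.c_[d,-e],p-o,rcond=None)[0]
    A,B=o+d*s[0],p+e*s[1];return (A+B)/2,np.linalg.norm(A-B)
def mask(im,lo,hi,box=None):
    m=cv2.inRange(cv2.cvtColor(im,cv2.COLOR_BGR2HSV),lo,hi)
    if box:
        k=np.zeros_like(m);x0,y0,x1,y1=box;k[y0:y1,x0:x1]=255;m&=k
    return m
def cen(m):
    M=cv2.moments(m,True);return np.array([M["m10"],M["m01"]])/M["m00"],int(M["m00"])
E
python3 - <<'E'
from h import *
t=cv2.imread("pics/top0.png");s=cv2.imread("pics/scene0.png")
a,na=cen(mask(t,(3,170,120),(20,255,255),(365,210,400,235)))
b,nb=cen(mask(s,(3,170,120),(20,255,255),(110,140,140,170)))
print("knob",a,na,b,nb,tri(a,b))
print("top plane .132",plane("top",a,.130), "scene .118",plane("scene",b,.118))
a,_=cen(mask(t,(105,150,80),(130,255,255),(145,125,185,165)));b,_=cen(mask(s,(105,150,80),(130,255,255),(365,195,400,230)))
print("spare",a,b,tri(a,b))
m=mask(t,(0,0,140),(180,60,255),(345,185,400,245));print("lug",cen(m),plane("top",cen(m)[0],.08))
m=mask(t,(0,0,140),(180,60,255),(140,175,220,240));
c=max(cv2.findContours(m,0,1)[0],key=cv2.contourArea);r=cv2.minAreaRect(c);print("rest",r)
print(np.round([plane("top",q,.08) for q in cv2.boxPoints(r)],3),plane("top",r[0],.08).round(4))
for v in range(190,234,4): 
    x=np.where(m[v])[0]; print(v,x.min(),x.max(),np.setdiff1d(np.arange(x.min(),x.max()),x))
m2=mask(s,(0,0,120),(180,70,255),(305,130,375,185));c=max(cv2.findContours(m2,0,1)[0],key=cv2.contourArea);r=cv2.minAreaRect(c)
print(np.round([plane("scene",q,.08) for q in cv2.boxPoints(r)],3),plane("scene",r[0],.08).round(4))
big=lambda i,x0,y0,x1,y1:cv2.resize(i[y0:y1,x0:x1],(400,400),interpolation=cv2.INTER_CUBIC)
cv2.imwrite("pics/crop1.png",np.hstack([big(t,150,175,215,240),big(t,345,185,410,250)]))
E
```

```text
knob [381.15972222 221.5625    ] 144 [123.75621891 154.26865672] 201 (array([ 0.49388171, -0.26551225,  0.12177661]), np.float64(1.5801043227258876e-05))
top plane .132 [ 0.49379446 -0.26337516  0.13      ] scene .118 [ 0.49115303 -0.26660861  0.118     ]
spare [161.1037037  141.28148148] [380.68584071 212.49115044] (array([0.68661841, 0.21236322, 0.09675749]), np.float64(0.0004886339693847081))
lug (array([377.9532539 , 202.84051329]), 1091) [ 0.53636462 -0.27139002  0.08      ]
rest ((179.87391662597656, 205.89163208007812), (45.23292541503906, 44.76728820800781), 3.814074993133545)
[[0.495 0.229 0.08 ]
 [0.596 0.222 0.08 ]
 [0.587 0.119 0.08 ]
 [0.486 0.127 0.08 ]] [0.5408 0.1744 0.08  ]
190 159 203 [199 200 201]
194 159 203 []
198 158 203 []
202 158 202 []
206 158 202 [175 176 177 178 179 180 181 182]
210 158 202 [175 176 177 178 179 180 181 182 183 184 185]
214 157 201 [175 176 177 178 179 180 181 182 183 184]
218 157 201 [174 175 176 177 178 179 180 181 182 183 184]
222 157 201 [158 159 160 161 174 175 176 177 178 179 180 181 182 183 184]
226 156 201 [174 175 176 177 178 179 180 181 182 183 196 197 198]Traceback (most recent call last):
  File "<stdin>", line 14, in <module>
    return umr_minimum(a, axis, None, out, keepdims, initial, where)
ValueError: zero-size array to reduction operation minimum which has no identity
```

```bash
python3 - <<'E'
from h import *
t=cv2.imread("pics/top0.png");s=cv2.imread("pics/scene0.png")
for v in (209,212,220,225): print(plane("top",(179.7-(v-209)*.07,v),.08).round(4))
print('end',plane("top",(180,205),.08))
m2=mask(s,(0,0,120),(180,70,255),(305,130,375,185));c=max(cv2.findContours(m2,0,1)[0],key=cv2.contourArea);r=cv2.minAreaRect(c)
print(np.round([plane("scene",q,.08) for q in cv2.boxPoints(r)],3),plane("scene",r[0],.08).round(4))
m=mask(t,(0,0,150),(180,60,255),(335,110,435,202));c=max(cv2.findContours(m,0,1)[0],key=cv2.contourArea);e=cv2.minEnclosingCircle(c);print("wheel",e,plane("top",e[0],.08))
big=lambda i,x0,y0,x1,y1:cv2.resize(i[y0:y1,x0:x1],(400,400),interpolation=cv2.INTER_CUBIC)
cv2.imwrite("pics/crop1.png",np.hstack([big(s,305,125,375,195),big(t,345,185,410,250)]))
E
```

```text
[0.5338 0.1749 0.08  ]
[0.527  0.1754 0.08  ]
[0.509  0.1769 0.08  ]
[0.4978 0.1778 0.08  ]
end [0.54278574 0.17412691 0.08      ]
[[0.484 0.128 0.08 ]
 [0.493 0.243 0.08 ]
 [0.597 0.217 0.08 ]
 [0.588 0.109 0.08 ]] [0.5419 0.1738 0.08  ]
wheel ((393.0, 147.5), 55.56312561035156) [ 0.66107111 -0.31167561  0.08      ]
```

View pics/crop1.png

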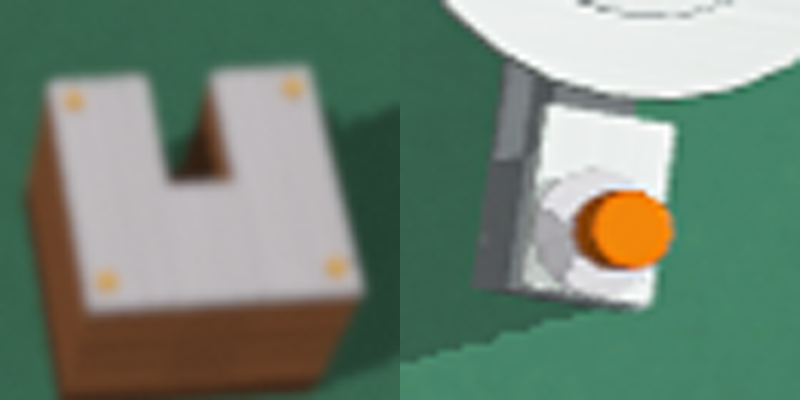

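The left crop shows the notch opening away from the viewer, towards -x, in the scene view. In the right crop the orange knob's top face is centred at about (382.5,222.1) in top-view pixels. That puts the knob axis near (0.4925,-0.266) and the notch near (0.516,0.176).

The rows are not in the units I measure in: shifts go in shares of 62.5 mm and turns go in shares of pi rad. I convert before sending: -0.05 m is -0.8, -0.04 m is -0.64, -0.145 rad / 3.1416 = -0.0462.

Emit:
shift_gripper:
  increments:
    - {"aperture": 1,"wz": -0.0462}
    - {"aperture": 1,"wz": -0.0462}
    - {"aperture": 1,"wz": -0.0458}
    - {"aperture": 1,"sx": -0.64,"sy": -0.64}
    - {"aperture": 1,"sx": -0.64,"sy": -0.64}
    - {"aperture": 1,"sx": -0.64,"sy": -0.64}
    - {"aperture": 1,"sx": -0.64,"sy": -0.64}
    - {"aperture": 1,"sx": -0.64,"sy": -0.64}
    - {"aperture": 1,"sy": -0.8}
    - {"aperture": 1,"sy": -0.8}
    - {"aperture": 1,"sy": -0.8}
    - {"aperture": 1,"sy": -0.8}
    - {"aperture": 1,"sy": -0.8}
    - {"aperture": 1,"sy": -0.8}
    - {"aperture": 1,"sy": -0.8}
    - {"aperture": 1,"sy": -0.8}
    - {"aperture": 1,"sy": -0.8}
    - {"aperture": 1,"sy": -0.8}
    - {"aperture": 1,"sy": -0.8}
    - {"aperture": 1,"sy": -0.8}

```text
time_s: 2.6
tcp_pos: [0.473, -0.2116, 0.2145]
orientation: [0.0, -3.141, -0.0]
wrist_force: [0.8, 0.4, 0.0]
width: 1.003
grasp_force: 0.0
```

In the tool's units: -0.056 m is -0.896, -0.0195 m is -0.312.

Emit:
shift_gripper:
  increments:
    - {"aperture": 1,"sx": -0.312,"sy": -0.896}
    - {"aperture": 1}
    - {"aperture": 1,"sz": 0.64}
    - {"aperture": 1,"sz": 0.64}
    - {"aperture": 1,"sz": 0.32}
    - {"aperture": 1,"sz": 0.288}
    - {"aperture": 1}
    - {"aperture": 1}

```text
time_s: 3.6
tcp_pos: [0.4934, -0.2662, 0.0973]
orientation: [-0.0, 3.14, -0.001]
wrist_force: [-0.1, -0.3, 0.0]
width: 0.999
grasp_force: 0.0
```

```bash
python3 - <<'E'
from h import *
s=camrig.get_image("scene");t=camrig.get_image("top")
big=lambda i,x0,y0,x1,y1:cv2.resize(i[y0:y1,x0:x1],(400,400),interpolation=cv2.INTER_CUBIC)
cv2.imwrite("pics/pre.png",np.hstack([big(s,75,105,175,205),big(t,330,170,430,270)]))
E
```

```text
(no output)
```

View pics/pre.png

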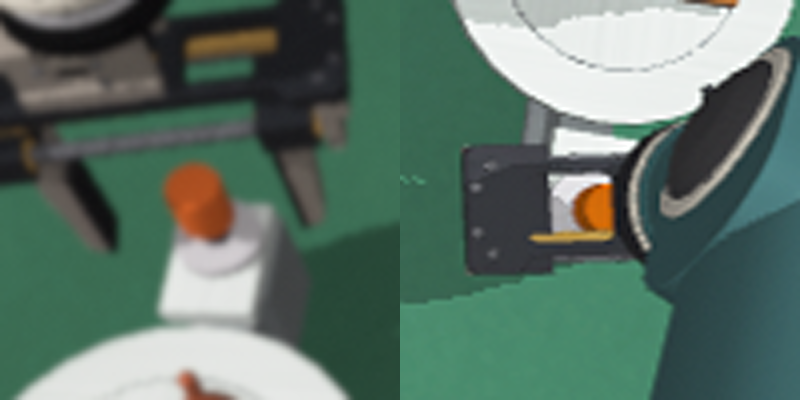

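The knob, at about crop pixel (200,200), sits between the two open fingers and is centred. Closing now.

Emit:
shift_gripper:
  increments:
    - {"aperture": 0.5}
    - {"aperture": 0.4}
    - {"aperture": 0.33}
    - {"aperture": 0.25}
    - {"aperture": 0.2}
    - {"aperture": 0.2}
    - {"aperture": 0.2}
    - {"aperture": 0.2}
  squeeze: 15

```text
time_s: 4.7
tcp_pos: [0.4929, -0.2662, 0.0966]
orientation: [-0.0, 3.142, -0.0]
wrist_force: [-0.5, -1.2, -0.9]
width: 0.302
grasp_force: 15.0
```

In the tool's units: -0.005 m is -0.08.

Emit:
shift_gripper:
  increments:
    - {"aperture": 0.0}
    - {"aperture": 0}
    - {"aperture": 0,"sz": -0.08}
    - {"aperture": 0,"sz": -0.08}
    - {"aperture": 0,"sz": -0.08}
    - {"aperture": 0,"sz": -0.08}
  squeeze: 30

```text
time_s: 5.45
tcp_pos: [0.4929, -0.2662, 0.1171]
orientation: [-0.0, 3.141, -0.0]
wrist_force: [-0.0, -0.7, -1.4]
width: 0.299
grasp_force: 30.0
```

Emit:
shift_gripper:
  increments:
    - {"aperture": 0,"sz": -0.16}
    - {"aperture": 0,"sz": -0.16}
    - {"aperture": 0,"sz": -0.16}
    - {"aperture": 0,"sz": -0.16}
    - {"aperture": 0,"sz": -0.24}
    - {"aperture": 0,"sz": -0.24}
    - {"aperture": 0,"sz": -0.16}
    - {"aperture": 0}

```text
time_s: 6.45
tcp_pos: [0.4934, -0.2664, 0.1976]
orientation: [-0.0, 3.14, -0.001]
wrist_force: [1.2, -0.1, -2.2]
width: 0.298
grasp_force: 30.0
```

In the tool's units: 0.04 m is 0.64, -0.0235 m is -0.376.

Emit:
shift_gripper:
  increments:
    - {"aperture": 0,"sy": 0.32}
    - {"aperture": 0,"sy": 0.64}
    - {"aperture": 0,"sy": 0.64}
    - {"aperture": 0,"sy": 0.64}
    - {"aperture": 0,"sy": 0.64}
    - {"aperture": 0,"sy": 0.64}
    - {"aperture": 0,"sy": 0.64}
    - {"aperture": 0,"sy": 0.64}
    - {"aperture": 0,"sy": 0.64}
    - {"aperture": 0,"sy": 0.64}
    - {"aperture": 0,"sx": -0.376,"sy": 0.64}
    - {"aperture": 0,"sy": 0.352}
    - {"aperture": 0}
    - {"aperture": 0}
    - {"aperture": 0}

```text
time_s: 8.32
tcp_pos: [0.5163, 0.1742, 0.1966]
orientation: [-0.003, -3.141, 0.001]
wrist_force: [-0.5, 0.2, -1.5]
width: 0.301
grasp_force: 30.0
```

```bash
python3 - <<'E'
from h import *
s=camrig.get_image("scene");t=camrig.get_image("top")
cv2.imwrite("pics/s2.png",s);cv2.imwrite("pics/t2.png",t)
big=lambda i,x0,y0,x1,y1:cv2.resize(i[y0:y1,x0:x1],(400,400),interpolation=cv2.INTER_CUBIC)
cv2.imwrite("pics/over.png",np.hstack([big(s,280,90,400,210),big(t,120,140,240,260)]))
E
```

```text
(no output)
```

View pics/over.png

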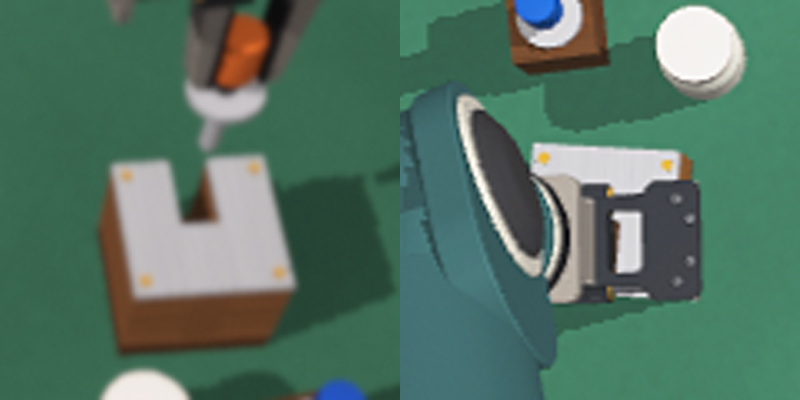

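The pin hangs in the gripper above the notch. Its tip is at crop (207,145), about (342,133.5) in the scene view, and the flange is centred at about (227,98). I'll check those against an upright pin before lowering.

```bash
python3 - <<'E'
from h import *
p=camrig.camera_params("scene");T=np.linalg.inv(np.array(p["cam_to_world"]));K=np.array(p["K"])
def pr(X):
    q=K@(T[:3,:3]@X+T[:3,3]);return (((q[:2]/q[2])-[280,90])*400/120).round(1)
for x,y in((.5163,.1742),):
    for z in(.130,.180,.186,.2): print(z,pr(np.array([x,y,z])))
s=ctrl.get_state();print(s["tcp_pos"],s["torque"])
for y in(.1742,.176): print("notch/end",pr(np.array([.516,y,.08])))
print(pr(np.array([.541,.1745,.08])))
E
```

```text
0.13 [205.3 144.9]
0.18 [222.   92.7]
0.186 [224.1  86. ]
0.2 [229.2  70.1]
[0.5163619  0.17471268 0.19673645] [ 0.03888927 -0.01189342 -0.0251768 ]
notch/end [190.1 191.3]
notch/end [192.8 190.9]
[200.7 223.2]
```

In the tool's units: 0.02 m is 0.32, 0.001 m is 0.016.

Emit:
shift_gripper:
  increments:
    - {"aperture": 0,"sy": 0.016,"sz": 0.32}
    - {"aperture": 0,"sz": 0.32}
    - {"aperture": 0,"sz": 0.32}
    - {"aperture": 0,"sz": 0.24}
    - {"aperture": 0,"sz": 0.16}
    - {"aperture": 0,"sz": 0.112}
    - {"aperture": 0,"sz": 0.048}
    - {"aperture": 0,"sz": 0.016}
    - {"aperture": 0}
    - {"aperture": 0}

```text
time_s: 9.68
tcp_pos: [0.5165, 0.1769, 0.1009]
orientation: [-0.0, 3.141, 0.0]
wrist_force: [-0.1, -0.2, -1.4]
width: 0.297
grasp_force: 30.0
```

Emit:
shift_gripper:
  increments:
    - {"aperture": 0,"sz": 0.016}
    - {"aperture": 0,"sz": 0.016}
    - {"aperture": 0,"sz": 0.016}
    - {"aperture": 0}

```text
time_s: 10.18
tcp_pos: [0.5162, 0.1768, 0.0975]
orientation: [0.0, -3.141, 0.0]
wrist_force: [-0.7, -0.2, -2.2]
width: 0.299
grasp_force: 30.0
```

In the tool's units: 0.001 m is 0.016.

Emit:
shift_gripper:
  increments:
    - {"aperture": 0,"sz": 0.016}
    - {"aperture": 0}

```text
time_s: 10.42
tcp_pos: [0.5163, 0.1768, 0.0966]
orientation: [-0.0, 3.142, 0.0]
wrist_force: [0.1, 0.6, -2.0]
width: 0.298
grasp_force: 30.0
```

Emit:
shift_gripper:
  increments:
    - {"aperture": 0,"sz": 0.008}
    - {"aperture": 0}

```text
time_s: 10.68
tcp_pos: [0.5164, 0.1768, 0.0965]
orientation: [-0.0, 3.141, 0.0]
wrist_force: [-2.5, -0.1, 4.3]
width: 0.3
grasp_force: 30.0
```

Emit:
shift_gripper:
  increments:
    - {"aperture": 0,"sz": 0.008}
    - {"aperture": 0}

```text
time_s: 10.92
tcp_pos: [0.5164, 0.1768, 0.0965]
orientation: [-0.0, 3.141, 0.0]
wrist_force: [-2.8, -1.6, 9.1]
width: 0.299
grasp_force: 30.0
```

The flange has touched the steel top: upward force rose to 9 N at the expected height. I'll ease off, release gently and retract.

In the tool's units: -0.0005 m is -0.008.

Emit:
shift_gripper:
  increments:
    - {"aperture": 0,"sz": -0.008}
    - {"aperture": 0}
  squeeze: 5

```text
time_s: 11.18
tcp_pos: [0.5165, 0.1768, 0.0964]
orientation: [-0.0, 3.141, 0.0]
wrist_force: [-1.9, -1.3, 6.3]
width: 0.301
grasp_force: 5.0
```

Emit:
shift_gripper:
  increments:
    - {"aperture": 0.33}
    - {"aperture": 0.4}
    - {"aperture": 0.6}
    - {"aperture": 0.9}
    - {"aperture": 1}
    - {"aperture": 1}

```text
time_s: 11.92
tcp_pos: [0.5163, 0.1768, 0.0961]
orientation: [-0.0, 3.141, 0.0]
wrist_force: [-0.2, -0.0, 0.1]
width: 0.816
grasp_force: 0.0
```

Emit:
shift_gripper:
  increments:
    - {"aperture": 1,"sz": -0.16}
    - {"aperture": 1,"sz": -0.32}
    - {"aperture": 1,"sz": -0.48}
    - {"aperture": 1,"sz": -0.64}
    - {"aperture": 1,"sx": 0.64,"sz": -0.32}
    - {"aperture": 1,"sx": 0.64}
    - {"aperture": 1,"sy": -0.8}
    - {"aperture": 1,"sy": -0.8}
    - {"aperture": 1,"sy": -0.8}
    - {"aperture": 1}
    - {"aperture": 1}

```text
time_s: 13.3
tcp_pos: [0.4365, 0.0274, 0.2166]
orientation: [-0.0, 3.141, 0.001]
wrist_force: [0.6, 0.7, 0.0]
width: 1.002
grasp_force: 0.0
```

```bash
python3 - <<'E'
from h import *
s=camrig.get_image("scene");t=camrig.get_image("top")
cv2.imwrite("pics/fs.png",s);cv2.imwrite("pics/ft.png",t)
big=lambda i,x0,y0,x1,y1:cv2.resize(i[y0:y1,x0:x1],(400,400),interpolation=cv2.INTER_CUBIC)
cv2.imwrite("pics/final.png",np.hstack([big(s,290,110,410,230),big(t,120,120,240,240)]))
E
```

```text
(no output)
```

View pics/final.png

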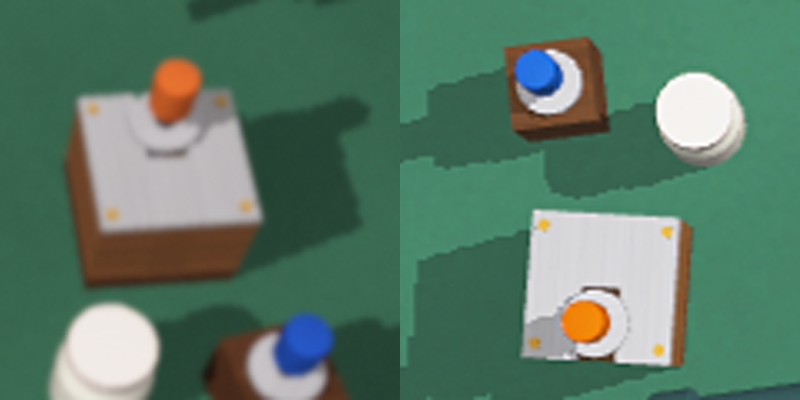

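View pics/fs.png

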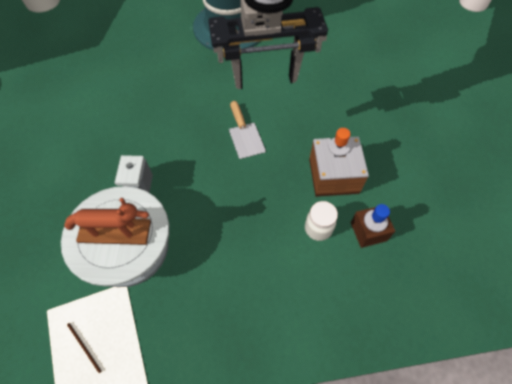

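The pin hangs upright in the notch, with its knob at scene (342,137) and its flange flat on the steel. The bore at (130,166) is empty, and the fox, jar and blue pin at (380,213) haven't moved.

```bash
python3 -c "
from cell import ctrl, camrig, order
print(order.close_job())"
```

```text
the job is handed in; nothing more can be done
None
```

I drew the locking pin out of the turntable and lowered it into the pin rest's notch, where it hangs upright with its flange flat on the steel; the spare pin was not touched, and I handed the job in at about 13 s (no verdict shown).

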